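# Drill-ready: slide the rail under the bit and hold it in the pump clamp

## Robot

A 7-joint arm with a two-finger parallel gripper is mounted at the origin on the work surface. World frame = base frame: x ahead of the robot, y to its left, z up, the work surface at z = 0. Lengths are in mm, angles in rad, forces in N, time in s.
With the tool pointing down it reaches from about 400 to 850 mm from the base axis. Payload 4.4 kg.
Tool frame: the origin (TCP) lies at the very end of the fingers, on their centre line; the grasp point (between the pads) lies 19 mm behind it; z points along the fingers, x is the direction in which the jaws open and shut, and the axes are right-handed (so a half turn about z gives the same grasp; the last joint's range is limited). The gripper opens to 94 mm and grips with 3 to 60 N. Pads are 16 mm wide; open, the fingers measure 119 mm over their backs; the gripper's body (75 mm by 177 mm) begins 78 mm behind the grasp point.
Start: joints at [-1.368, 0.628, 0.038, 1.517, -0.027, 0.996, -0.02], TCP at [172.598, 626.68, 205.478] pointing down, gripper open.
Joint ranges: [-3.06, 3.06], [-0.37, 2.12], [-1.25, 1.32], [0.18, 2.47], [-1.1, 4.24], [0.23, 1.98], [-2.94, 2.94]. Speed limits (rad/s): [2.57, 2.57, 3.14, 3.14, 3.14, 3.14, 3.14].

## Interface

Orientations are given as a unit quaternion [w, x, y, z].
In Python, from workcell import robot, snapshot, workorder gives the robot as it stands. The module is installed in compiled form; this text tells all that it offers.
- The arm moves only by the tool step_arm, never from a script. Its argument "commands" is text: rows parted by semicolons, each of 7 numbers parted by spaces: the turn, a rotation vector about the tool's x, y, z in rad, then the shift along the tool's x, y, z in mm, then the opening in per cent of the stroke, from 0 (shut) to 100 (fully open). A call has 1 to 10 rows; each row is the pose to reach, as a shift and turn from the pose commanded when the call began, along the tool's axes at that moment; what a row does not reach only later rows make up. A row lasts 1/8 s, in which the tool goes at most 62.5 mm and 10.7 degrees, less where a joint would pass 70% of its speed; a pose out of reach is approached as far as the arm can. A call with a gripper value outside its range is refused whole. The fingers move at their own pace and stop on an object; "grip_force" is the grip in N (left out, the last holds). Time passes only in rows, so rows that repeat a pose let the fingers close. It gives the time, the measured TCP pose, the force and the opening at its end, in the units of the state.
- robot.read_state(): the state, without advancing time (a new reading comes with each control period).
- snapshot(name): name is "side" or "top"; returns a dict with "pixels" (420x560x3 uint8, blue, green, red), "K" (3x3 intrinsics, pixels), "rvec" (rotation vector, rad) and "tvec" (3), from world to camera coordinates, as OpenCV has them. Camera axes: x right, y down, z forward; pixel columns grow to the right and rows downward; lengths in mm; the calibration is good to about 2 mm. A picture is of the moment at which its call begins. There is no depth.
- workorder.sign_off(): hands the job in, once; it reports no verdict.
The state is a dict: "time": time; "joint_positions": joint angles; "joint_vel": joint speeds; "tau": joint torques, N m; "position": TCP position; "ee_rot": TCP orientation; "force": force on the tool from outside, world axes, zero at the start; "torque": the same for the moment, N m; "opening": finger opening in mm.
Only numpy, scipy, OpenCV 4.12 (cv2) and the standard library are available. Lean on these libraries where they do the work, as an engineer would, in place of code of your own. Each camera call takes 0.05 s, during which the arm holds its last target. There are 200 camera calls.

## Task

Slide the marked wooden rail along and against the aluminium fence until its red spot is right under the drill bit, and let go of it. Then pump the orange trigger of the blue clamp, again and again, until the rubber pad meets the rail and its orange spring sleeve is pushed about half-way into the blue jaw: firm, but never all the way in, or the soft wood is crushed. Finish still holding the trigger squeezed like that, because the clamp lets go when the trigger does; move the jaw only by the trigger and leave the other things on the table where they are.

Things in the scene. Friction and masses are not known exactly. Their poses are not given: they have to be found in the camera images.
- drill_station: Fixed plywood board, 380 x 550 mm, 18 mm thick, carrying a drill stand, a fence and a pump clamp. Origin: on the table surface straight below the drill bit, z up. x: along the fence, away from the robot; y: from the clamp towards the fence. Its yaw is within 0.13 rad of the world's. x and y below without other word are in this frame.
- fence_face (a point): Middle of the face of the fixed aluminium fence that the rail is pressed against, at y = 22.5 mm. The fence is 100 mm long (x -50 to 50 mm), its top 58 mm above the table.
- bit_tip (a point): Tip of the drill bit, 75 mm above the table (12 mm above the rail's top). Above it the drill is at most 36 mm wide up to a height of 165 mm, 54 mm wide from there to 320 mm; its post (to 380 mm) stands at y = 130 mm.
- rail_spot (a point): Red spot, 13 mm, on the rail's top, mid-width, on a black line that goes round the rail. It lies 60 mm from the rail's middle towards its far end (rail x). With the rail's side on the fence, the spot is under the bit in y.
- rail_center (a point): Centre of the loose light-wood rail: 260 mm long (its x, away from the robot), 45 mm wide, 45 mm tall, 0.2 to 0.4 kg, lying on the board, centre 40.5 mm above the table. It starts 30 to 80 mm short of the bit, 15 to 30 mm off the fence, turned up to 0.08 rad. Room to grip it across, clear of drill and fence: 40 to 70 mm from its middle towards its near end (-x).
- pad_face (a point): Middle of the front of the clamp's black rubber pad (44 mm wide, 30 mm tall), 40 mm above the table. It moves along +y to the rail's side. Behind it an orange spring sleeve, 16 mm of it showing at rest, then the blue jaw head on a steel bar.
- jaw (a joint): Travel of the jaw towards the fence, m (0 to 0.100); starts at 0 to 0.022. With the rail on the fence the pad meets it at about 0.078. The jaw goes forward with each squeeze and stays there by friction (2 N) while the trigger returns; once pressing, the pad's spring pushes it back when the trigger is let go.
- pad (a joint): How far the spring sleeve is pushed into the jaw, m: 0 free, 0.008 half-way, 0.016 all the way in. The spring gives about 1 N per mm. Right: 0.004 to 0.012; above 0.014 the wood is crushed.
- trigger (a joint): Trigger angle, rad: 0 released (it springs back there, 1 to 2 N at the crossbar), 0.60 fully squeezed, at its stop. Squeezing moves its top along -y, towards the fixed handle. A pawl drives a rung bar (rungs 8 mm apart): a full stroke moves the jaw by 8 to 19 mm, mostly 16, with about 3 mm of crossbar travel per mm, sometimes after some idle travel. Squeezing takes under 10 N at the crossbar.
- trigger_bar (a point): Middle of the orange round crossbar on top of the trigger: 18 mm thick, 60 mm long along x, 185 mm above the table when released. It swings about trigger_pivot on a 100 mm radius from 30 mm on its +y side (released) to 30 mm on its -y side, equally high at both ends, 4.5 mm higher midway. Pinch it from above with the fingers along y, or push it from its +y side.
- trigger_pivot (a point): The trigger's hinge, axis along x, 90 mm above the table, between blue cheeks (110 mm long in y, 40 mm wide, top 100 mm above the table).
- clamp_handle (a point): Top of the clamp's fixed black handle, 22 mm thick, 200 mm above the table and 115 mm behind trigger_pivot (-y); it leans there from beside the pivot, leaving over 35 mm to the squeezed crossbar.
- mug: White mug, 80 mm wide, 90 mm tall; loose bystander, to be left where it is. Origin at its underside.
- bowl: Blue bowl, 150 mm wide, 55 mm tall; loose bystander, to be left where it is. Origin at its underside.
- soap: Green soap bottle, 64 mm wide, 190 mm tall; loose bystander, to be left where it is. Origin at its underside.
- brush: Red hand brush, lying; loose bystander, to be left where it is.
- offcut: Unmarked light wooden offcut, 110 x 45 x 45 mm; loose bystander, to be left where it is. Origin at its underside.
- jar: Amber jar with steel lid, 72 mm wide, 85 mm tall; loose bystander, to be left where it is. Origin at its underside.

How it is judged (in metres and radians):
On the way, in this order (a step that is already met when the one before it is completed fails the run):
1. the rail lies still on the board, released, its red spot under the bit (within 6 mm), the clamp not yet pressing (horizontal distance between rail_spot and bit_tip below 0.006 m and contact force between the fingers and rail below 0.3 N and linear speed of rail below 0.01 m/s and height (world z) of rail_center below 0.044 m and value of joint pad below 0.003 m), for 0.2 s.
2. the pad has been pumped onto the rail and its sleeve is pushed in by 4 mm (value of joint pad above 0.004 m), for 0.1 s.
At the end, for the whole second after the job is handed in: Rail flat on the board, along the fence (0.06 rad), spot within 6 mm level distance of the bit tip; pad pressing it with over 2.5 N, sleeve 4 to 12 mm in; fingers pushing the trigger with over 1 N, not touching the rail; rail still (horizontal distance between rail_spot and bit_tip below 0.006 m and height (world z) of rail_center below 0.044 m and angle between the x axis of rail_center and the x axis of drill_station, either way round below 0.06 rad and value of joint pad between 0.004 and 0.012 m and contact force between pad and rail above 2.5 N and contact force between the fingers and trigger above 1 N and contact force between the fingers and rail below 0.3 N and linear speed of rail below 0.01 m/s); the arm keeps its last pose, push and grip.
It fails at once if the pad's sleeve is pushed in by more than 14 mm: the wood is crushed (value of joint pad above 0.014 m).
It fails at once if the jaw or pad is pushed by the robot itself instead of the trigger (contact force between any of the fingers, the arm and jaw above 2 N).
It fails at once if a bystander is moved by more than 25 mm (distance of any of mug, bowl, soap, brush, offcut, jar from where it was at the start of the episode above 0.025 m).
It also fails if it takes over 72 s, if anything falls off the work surface, if the arm or the gripper's body presses on something with over 40 N, if the wrist force passes 120 N, or if a joint passes its speed limit or range.

## Working session

There is one attempt and no reset: what is moved stays moved. The work goes in short steps, Python scripts to look and compute and a tool call to move; the robot and the scene stay as the last step left them, time stands still between calls to the robot, and variables do not carry over. Pictures are saved under pics/ and viewed, about 8 in all and at most 12, crops included, and the job is handed in when it is done.

Besides the shell and the picture viewer there is one more tool, called after ">>>" in YAML: its name, and indented under it one key for each argument. step_arm: Moves the arm, as the interface text tells. Its arguments: {"type":"object","properties":{"commands":{"type":"string"},"grip_force":{"type":"number"}},"required":["commands"]}

```bash
mkdir -p pics; cat > h.py <<'E'
import numpy as np, cv2
from workcell import robot, snapshot, workorder
def cam(s):
    R=cv2.Rodrigues(np.array(s["rvec"],float))[0]; t=np.array(s["tvec"],float).reshape(3); return np.array(s["K"],float),R,t
def ray(s,u,v):
    K,R,t=cam(s); d=R.T@np.linalg.solve(K,[u,v,1.]); return -R.T@t,d
def onz(s,u,v,z):
    c,d=ray(s,u,v); return c+d*(z-c[2])/d[2]
def proj(s,P):
    K,R,t=cam(s); p=K@(R@np.array(P,float)+t); return p[:2]/p[2]
def tri(s1,p1,s2,p2):
    c1,d1=ray(s1,*p1);c2,d2=ray(s2,*p2); A=np.c_[d1,-d2]; k=np.linalg.lstsq(A,c2-c1,rcond=None)[0]
    a,b=c1+d1*k[0],c2+d2*k[1]; return (a+b)/2,np.linalg.norm(a-b)
def mask(s,lo,hi):
    return cv2.inRange(cv2.cvtColor(s["pixels"],cv2.COLOR_BGR2HSV),np.array(lo),np.array(hi))
def blobs(m,amin=30):
    n,_,st,c=cv2.connectedComponentsWithStats(m); return [(np.round(c[i],1).tolist(),st[i].tolist()) for i in range(1,n) if st[i][4]>=amin]
E
python3 - <<'E'
from h import *
for n in("side","top"):
    s=snapshot(n); cv2.imwrite(f"pics/{n}0.png",s["pixels"]); K,R,t=cam(s); print(n,K.tolist(),(-R.T@t).round(),R.round(2).tolist())
    print("red",blobs(np.bitwise_or(mask(s,(0,150,90),(6,255,255)),mask(s,(174,150,90),(180,255,255))),8))
    print("orange",blobs(mask(s,(7,170,120),(20,255,255)),15))
    print("blue",blobs(mask(s,(100,130,50),(125,255,255)),60))
print(robot.read_state())
E
```

```text
side [[419.7489319603916, 0.0, 277.17389447836376], [0.0, 419.7489319603916, 215.75790472009257], [0.0, 0.0, 1.0]] [ 101. -938.  764.] [[0.91, -0.42, -0.02], [-0.23, -0.45, -0.86], [0.35, 0.79, -0.51]]
red [([307.8, 402.8], [285, 393, 47, 21, 480])]
orange [([234.9, 127.7], [231, 124, 8, 10, 15]), ([122.6, 163.0], [116, 159, 17, 8, 73]), ([141.1, 175.8], [134, 158, 14, 32, 222]), ([336.5, 215.1], [326, 201, 20, 41, 234]), ([419.0, 259.7], [406, 250, 27, 21, 368]), ([469.6, 392.0], [352, 331, 208, 89, 7928]), ([289.7, 361.8], [276, 353, 28, 15, 170])]
blue [([329.9, 262.7], [318, 252, 24, 22, 146])]
top [[414.93373904266474, 0.0, 281.9484029387365], [0.0, 414.93373904266474, 213.4763503835612], [0.0, 0.0, 1.0]] [ 244.    7. 1479.] [[0.01, -1.0, -0.01], [-0.98, -0.01, -0.19], [0.19, 0.01, -0.98]]
red [([265.1, 193.3], [264, 192, 3, 4, 9]), ([422.8, 259.2], [420, 246, 7, 27, 115])]
orange [([343.8, 120.2], [336, 110, 17, 21, 245]), ([312.4, 162.0], [310, 153, 10, 18, 89]), ([285.8, 174.2], [284, 172, 4, 5, 17])]
blue [([319.5, 177.3], [303, 164, 32, 22, 419]), ([290.9, 173.8], [289, 168, 5, 13, 61])]
{'time': 0.1, 'joint_positions': array([-1.36779019,  0.62922352,  0.03845251,  1.51820837, -0.02695491,
        0.99630334, -0.02001385]), 'joint_vel': array([ 0.00181558, -0.00084775,  0.00118165, -0.00175157,  0.00027955,
        0.00025355, -0.00073247]), 'tau': array([ 2.67077470e-03, -5.50791514e+01,  1.14705540e+00, -1.87117052e+01,
       -5.22212649e-02,  1.92754524e-02,  5.21341076e-05]), 'position': array([172.46426646, 626.11472762, 204.68481888]), 'ee_rot': array([ 5.14091264e-04,  7.95479179e-01,  6.05980375e-01, -6.28916281e-04]), 'force': array([ 0.85211314, -0.53962263,  0.07416546]), 'torque': array([ 0.00903194, -0.0374075 , -0.0252914 ]), 'opening': 93.97217894822298}
```

View pics/side0.png

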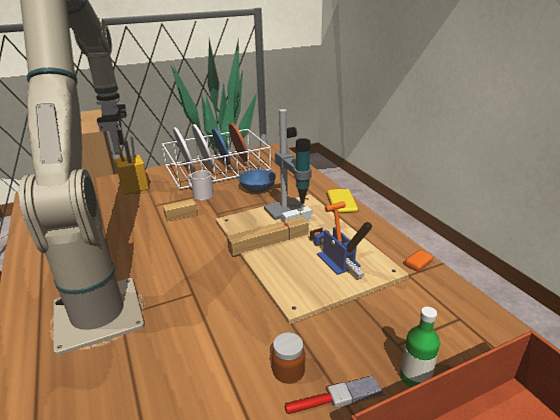

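View pics/top0.png

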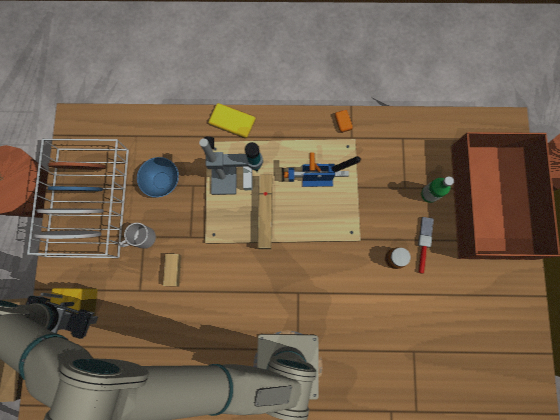

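The views show the rail with its red spot at top (265,193), the fence and drill at about (248,175), the clamp at (318,175) and the orange crossbar at (312,162). In the side view the bit is near (302,205) and the crossbar near (336,206). I'll crop in for exact pixels.

```bash
python3 - <<'E'
from h import *
a=cv2.imread("pics/side0.png")[135:285,220:410]; b=cv2.imread("pics/top0.png")[130:255,195:365]
def up(c,x0,y0,k,f):
    o=cv2.resize(c,None,fx=k,fy=k,interpolation=cv2.INTER_CUBIC)
    for x in range(0,c.shape[1],10): cv2.putText(o,str(x+x0),(x*k,8),0,.3,(0,0,255),1); cv2.line(o,(x*k,10),(x*k,14),(0,0,255),1)
    for y in range(10,c.shape[0],10): cv2.putText(o,str(y+y0),(0,y*k+3),0,.3,(0,0,255),1)
    cv2.imwrite(f,o)
up(a,220,135,4,"pics/side1.png"); up(b,195,130,4,"pics/top1.png")
E
```

```text
(no output)
```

View pics/side1.png

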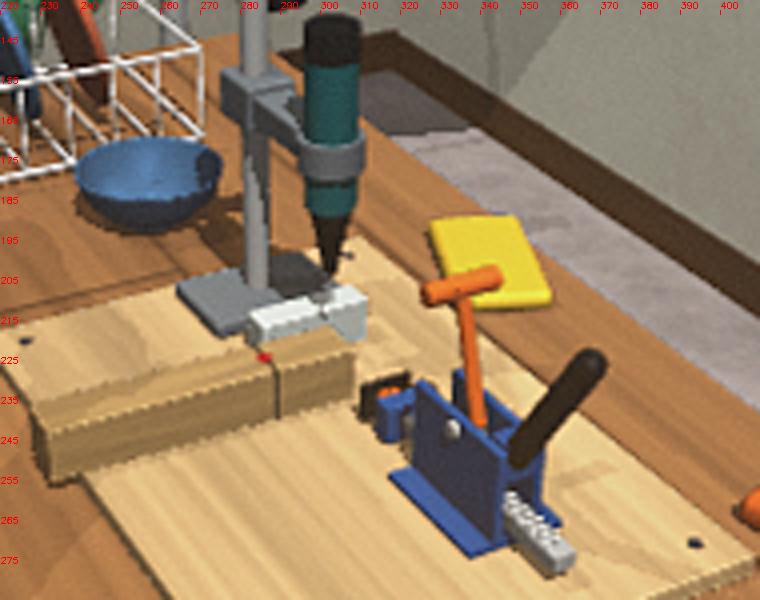

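View pics/top1.png

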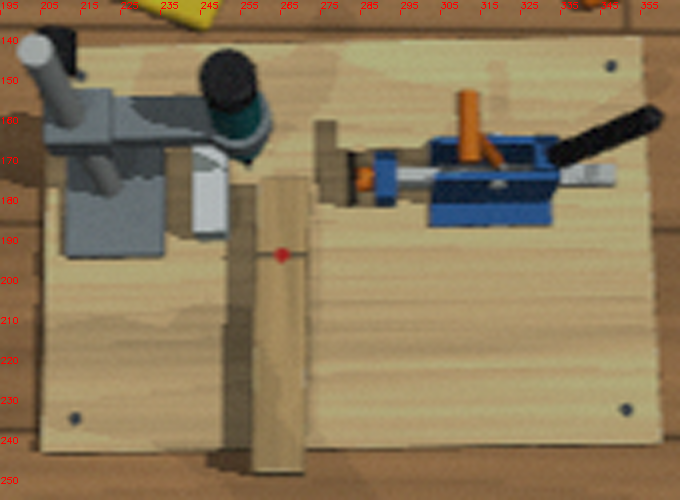

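```bash
cat > m.py <<'E'
from h import *
S=snapshot("side");T=snapshot("top")
t=lambda x,y:(x/4+194.9,y/4+129.9); d=lambda x,y:(x/4+219.9,y/4+134.9)
E
python3 - <<'E'
from m import *
r=lambda v:np.round(v,1)
e=[onz(T,*t(*p),18) for p in[(41,452),(662,443),(640,38)]]
print("board",r(e), np.linalg.norm(e[0]-e[1]),np.linalg.norm(e[2]-e[1]))
v=e[0]-e[1]; print("yaw from near edge",np.arctan2(-v[0],v[1])); v=e[2]-e[1]; print("from right edge",np.arctan2(v[1],v[0]))
f=[onz(T,*t(*p),58) for p in[(193,147),(193,238),(228,238)]]; print("fence",r(f))
print("fence side near-left top",r(onz(S,*d(260,345),58)), "front far?",r(onz(S,*d(366,292),58)))
print("bit side",r(onz(S,*d(329,284),75)))
print("spot top",r(onz(T,265.1,193.3,63)),"side",r(onz(S,*d(265,357),63)), tri(S,d(265,357),T,(265.1,193.3)))
ra=[onz(T,*t(*p),63) for p in[(253,470),(303,473),(307,177),(258,178)]]; print("rail",r(ra)); v=ra[2]-ra[1];w=ra[3]-ra[0];print(np.arctan2(v[1],v[0]),np.arctan2(w[1],w[0]),r(np.mean(ra,0)))
print("bar tri",tri(S,d(461,286),T,t(469,126)), [r(onz(T,*t(*p),185)) for p in[(469,92),(469,160)]])
print("bar ends side",[r(onz(S,*d(*p),185)) for p in[(427,294),(497,276)]])
print("handle top tri",tri(S,d(593,358),T,t(652,117)))
print("drill top",r(onz(T,*t(229,76),320)))
print("pad side front?",r(onz(T,*t(350,180),50)))
E
```

```text
board [[ 412.1  293.7   18. ]
 [ 426.6 -255.5   18. ]
 [ 803.5 -243.7   18. ]] 549.3506906987934 377.12346339959095
yaw from near edge 0.026244176750971064
from right edge 0.03139842943034857
fence [[682.  163.1  58. ]
 [598.6 160.5  58. ]
 [598.9 129.7  58. ]]
fence side near-left top [593.9 109.1  58. ] front far? [711.5 145.8  58. ]
bit side [675.9 145.8  75. ]
spot top [584.1  82.5  63. ] side [586.   83.5  63. ] (array([584.61039787,  82.27215029,  63.81365193]), np.float64(1.5342779416935326))
rail [[393.6 102.5  63. ]
 [391.6  59.6  63. ]
 [653.9  60.8  63. ]
 [652.5 104.1  63. ]]
0.004261498668863001 0.006283480109611217 [522.9  81.7  63. ]
bar tri (array([662.55219783, -74.70499585, 186.67565647]), np.float64(0.4545815166825386)) [array([691.8, -74.7, 185. ]), array([634.2, -74.7, 185. ])]
bar ends side [array([637.7, -71.1, 185. ]), array([694.4, -71.5, 185. ])]
handle top tri (array([ 666.28864567, -220.1668719 ,  206.53385817]), np.float64(2.957748961843927))
drill top [655.6 109.6 320. ]
pad side front? [655.3  22.8  50. ]
```

```bash
python3 - <<'E'
from m import *
for P in [(650,108.6,75),(650,108.6,105),(650,108.6,320),(650,108.6,165),(650,108.6,63)]: print(P, proj(S,P).round(1), ((proj(S,P)-[219.9,134.9])*4).round(), ((proj(T,P)-[194.9,129.9])*4).round())
# chuck/bit centre columns per row in side image
g=S["pixels"].astype(int)
for y in range(180,213,2): print(y, g[y,293:312].sum(1)//3)
c=cv2.resize(S["pixels"][175:245,270:345],None,fx=8,fy=8,interpolation=cv2.INTER_NEAREST); cv2.imwrite("pics/side2.png",c)
E
```

```text
(650, 108.6, 75) [300.4 212.7] [322. 311.] [252. 177.]
(650, 108.6, 105) [300.5 204.6] [322. 279.] [250. 167.]
(650, 108.6, 320) [300.7 141. ] [323.  25.] [230.  83.]
(650, 108.6, 165) [300.5 187.9] [322. 212.] [245. 146.]
(650, 108.6, 63) [300.4 215.8] [322. 324.] [253. 181.]
180 [120 121 104  51  39  48  48  59  55  58  57  61  52  47  39  42  77 120
 117]
182 [117 123 116  61  46  54  56  59  62  64  62  66  63  59  57  55  85 123
 116]
184 [128 123 108  63  48  57  59  62  64  66  68  68  68  64  58  53  88 131
 123]
186 [125 126 113  56  49  56  63  66  65  63  68  67  67  61  54  67 111 134
 127]
188 [121 122 130 122  77  32  49  65  62  68  67  64  58  52  58 105 132 133
 131]
190 [121 121 121 130 115  50  32  32  40  37  37  34  34  35  59  99 100 120
 124]
192 [126 124 122 122 126  95  26  32  36  37  41  36  34  71 131 123 108  93
  95]
194 [125 127 127 127 128 114  46  33  35  41  38  32  25  76 138 151 178 153
 101]
196 [130 123 126 123 125 107  44  27  36  40  37  28 108 201 195 187 186 188
 190]
198 [ 76  72  90 153 208 210 180  31  31  37  34  28  61 102  97 144 193 186
 188]
200 [ 70  71  65  68  77 137 174  82  29  35  30  84 174 194 177 177 188 187
 186]
202 [ 74  70  68  72  70  71  75  69  29  33  28 116 204 193 192 192 187 185
 183]
204 [ 63  64  65  68  63  61  60  65  70  78 141 198 192 186 186 188 192 193
 190]
206 [ 59  61  59  63  59  61  57  75 114 117 100 135 180 215 220 187 167 172
 171]
208 [ 64  64  56  63  80 101 125 119 125 147 195 238 231 227 226 229 224 192
 146]
210 [223 229 232 241 200 109 111 113 133 172 199 232 232 231 238 236 212 180
 169]
212 [229 229 227 231 233 239 213 175 250 198 173 174 177 151 150 157 157 158
 158]
```

View pics/side2.png

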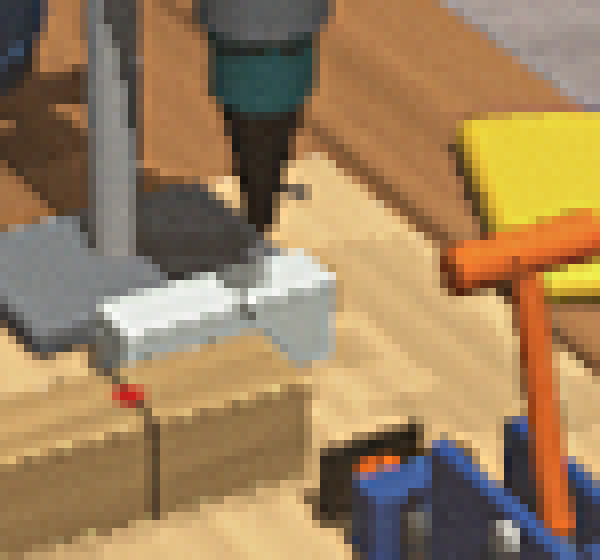

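The axis of the drill sits at side column ~302, which disagrees slightly with the origin I derived from the fence. I'll refine it with masks.

```bash
python3 - <<'E'
from m import *
r=lambda v:np.round(v,1)
th=.029
def org(P,sx,sy): return r(np.array(P[:2])-[sx*np.cos(th)-sy*np.sin(th), sx*np.sin(th)+sy*np.cos(th)])
P=onz(S,285.2,216.2,58);Q=onz(S,311.9,208.7,58); print("fence front corners side",r(P),r(Q),np.linalg.norm(P-Q),"org",org(P,-50,22.5),org(Q,50,22.5))
# top fence near edge profile & face profile
g=T["pixels"].mean(2)
print("rows 184-194 @col247-249",r(g[184:195,247:250].mean(1))); print("cols 238..258 @row 175-186",r(g[176:186,238:258].mean(0)))
# drill axis top: dark cap
hs=cv2.cvtColor(T["pixels"],cv2.COLOR_BGR2HSV)
m=((hs[...,2]<75)).astype(np.uint8)*255; m[:135]=0;m[185:]=0;m[:,:240]=0;m[:,272:]=0
print("cap",blobs(m,20))
print("teal S",blobs(mask(S,(80,80,30),(98,255,255)),30)); print("teal T",blobs(mask(T,(80,80,30),(98,255,255)),10))
G=S["pixels"].mean(2)
for y in(146,150,154,158,162,166,178,182,185): # silhouettes drill
    row=G[y,285:320]; i=np.where(row<85)[0]+285; print(y,i.min(),i.max(),(i.min()+i.max())/2, end=" | ")
# bar mask
for n,I in(("S",S),("T",T)):
    m=mask(I,(5,160,100),(20,255,255)); print(n,[b for b in blobs(m,10) if b[1][1]<245])
E
```

```text
fence front corners side [608.4 136.9  58. ] [710.3 140.2  58. ] 101.99900679006369 org [659.  115.8] [661.  116.3]
rows 184-194 @col247-249 [182.3 180.9 180.9 162.7  76.4  76.9 128.7 151.4 146.4 144.  149.1]
cols 238..258 @row 175-186 [ 91.4  91.5  91.2  91.4  90.9 149.5 180.2 180.3 180.1 180.4 180.8 180.7
 180.8 144.6  90.1  80.5  81.7  88.2  92.1  91.8]
cap [([250.8, 155.9], [240, 142, 22, 29, 372])]
teal S [([44.5, 70.4], [28, 68, 36, 9, 65]), ([302.5, 160.7], [296, 151, 14, 21, 233]), ([302.6, 184.7], [297, 181, 12, 8, 76])]
teal T [([254.3, 159.9], [247, 153, 13, 12, 78]), ([33.1, 350.0], [19, 334, 44, 45, 225]), ([86.4, 365.7], [75, 359, 27, 14, 104]), ([282.3, 361.0], [280, 359, 5, 5, 10]), ([104.2, 364.2], [99, 361, 11, 9, 25]), ([293.5, 364.2], [292, 362, 4, 5, 12]), ([226.4, 387.8], [213, 364, 20, 51, 148]), ([302.3, 366.3], [297, 364, 11, 5, 23]), ([113.9, 369.7], [110, 366, 9, 8, 27])]
146 295 319 307.0 | 150 292 319 305.5 | 154 296 319 307.5 | 158 296 319 307.5 | 162 285 319 302.0 | 166 285 319 302.0 | 178 285 309 297.0 | 182 285 308 296.5 | 185 286 308 297.0 | S [([238.9, 135.3], [231, 123, 16, 28, 52]), ([135.6, 171.6], [116, 155, 33, 36, 369]), ([336.3, 215.4], [325, 201, 21, 41, 256])]
T [([343.8, 120.2], [335, 110, 18, 22, 263]), ([24.8, 155.8], [21, 153, 8, 7, 17]), ([312.8, 162.4], [310, 153, 11, 18, 98]), ([474.6, 158.9], [473, 155, 5, 9, 13]), ([482.8, 163.1], [480, 159, 5, 8, 12]), ([15.4, 170.3], [14, 166, 5, 10, 18]), ([2.5, 170.8], [0, 168, 7, 6, 13]), ([553.9, 174.1], [552, 170, 5, 8, 14]), ([285.6, 174.3], [284, 172, 4, 6, 19]), ([497.1, 179.7], [494, 176, 6, 8, 17]), ([479.0, 188.1], [478, 185, 4, 7, 10]), ([14.4, 200.2], [12, 194, 7, 13, 17]), ([487.3, 206.5], [484, 204, 6, 7, 10]), ([501.4, 239.6], [500, 236, 5, 8, 12])]
```

```bash
python3 - <<'E'
from m import *
r=lambda v:np.round(v,1)
th=.029;c,s=np.cos(th),np.sin(th)
def org(P,sx,sy): return np.array(P[:2])-[sx*c-sy*s, sx*s+sy*c]
o=org(onz(T,251.1,187.33,58),-50,22.5); print("top origin",r(o))
for z in(165,190,250,75): print(z,proj(S,[*o,z]).round(1))
print("fence corners in side", proj(S,[o[0]-50*c-22.5*s,o[1]+22.5*c-50*s,58]).round(1), proj(S,[o[0]+50*c-22.5*s,o[1]+22.5*c+50*s,58]).round(1))
print("spot in side: red centroid"); hs=cv2.cvtColor(S["pixels"],cv2.COLOR_BGR2HSV)
m=(((hs[...,0]<7)|(hs[...,0]>172))&(hs[...,1]>130)).astype(np.uint8)*255; m[:200]=0;m[260:]=0;m[:,:250]=0;m[:,320:]=0
b=blobs(m,3);print(b,r(onz(S,*b[0][0],63)))
E
```

```text
top origin [657.  111.6]
165 [302.  187.1]
190 [302.1 179.9]
250 [302.2 162.1]
75 [301.9 211.7]
fence corners in side [285.2 216.9] [311.5 209.6]
spot in side: red centroid
[([285.6, 223.9], [284, 223, 4, 3, 7])] [585.1  85.6  63. ]
```

```bash
cat > mv.py <<'E'
import sys
from h import *
from scipy.spatial.transform import Rotation as Ro
def row(x,y,z,yaw=91.66):
    s=robot.read_state(); q=np.array(s["ee_rot"]); R=Ro.from_quat(q[[1,2,3,0]]); a=np.radians(yaw)
    X=np.array([np.cos(a),np.sin(a),0]);Z=np.array([0,0,-1.]); D=Ro.from_matrix(np.c_[X,np.cross(Z,X),Z])
    print("turn",(R.inv()*D).as_rotvec().round(4),"shift",R.inv().apply(np.array([x,y,z])-s["position"]).round(1),"now",s["position"].round(1),"F",s["force"].round(1),"open",round(s["opening"],1),"t",round(s["time"],2))
if __name__=="__main__": row(*map(float,sys.argv[1:]))
E
python3 mv.py 469.5 83 120
```

```text
turn [-1.000e-04  1.000e-04 -2.978e-01] shift [-445.3  430.7   85.4] now [172.6 626.7 205.4] F [-0.1  0.3  0. ] open 94.3 t 0.5
```

>>> step_arm:
  commands: "0 0 -0.06 -45 43 0 100;0 0 -0.12 -90 86 0 100;0 0 -0.18 -134 129 0 100;0 0 -0.24 -178 172 0 100;0 0 -0.298 -223 215 0 100;0 0 -0.298 -267 258 0 100;0 0 -0.298 -312 301 20 100;0 0 -0.298 -356 345 40 100;0 0 -0.298 -400 388 60 100;0 0 -0.298 -445 431 85 100"
  grip_force: 15

```text
time: 1.75
position: [465.9, 91.9, 124.9]
ee_rot: [0.0, 0.697, 0.717, 0.001]
force: [0.6, 0.2, 0.3]
opening: 93.8
```

```bash
python3 mv.py 469.5 83 28
```

```text
turn [ 0.002  -0.0006  0.0003] shift [-9.1  3.1 96.9] now [465.9  91.9 124.9] F [0.6 0.2 0.3] open 93.8 t 1.75
```

>>> step_arm:
  commands: "0 0 0 0 0 30 100;0 0 0 0 0 60 100;0 0 0 0 0 92 100;0 0 0 0 0 92 100;0 0 0 0 0 92 45;0 0 0 0 0 92 40;0 0 0 0 0 92 40;0 0 0 0 0 92 40;0 0 0 0 0 92 40"

```text
time: 2.88
position: [464.4, 92.9, 33.3]
ee_rot: [0.0, 0.697, 0.717, -0.0]
force: [0.3, -1.7, 1.5]
opening: 47.4
```

```bash
python3 - <<'E'
from m import *
from mv import row
cv2.imwrite("pics/s3.png",np.vstack([cv2.resize(S["pixels"][170:280,210:380],None,fx=3,fy=3),]));
def spot(I,b):
    hs=cv2.cvtColor(I["pixels"],cv2.COLOR_BGR2HSV); m=(((hs[...,0]<7)|(hs[...,0]>172))&(hs[...,1]>130)).astype(np.uint8)*255
    k=np.zeros_like(m);k[b[1]:b[3],b[0]:b[2]]=1; return blobs(m*k,3)
for n,I,b in(("S",S,(250,195,330,260)),("T",T,(235,160,285,215))):
    for q in spot(I,b): print(n,q,onz(I,*q[0],63).round(1))
row(542,111,28)
E
```

```text
S ([285.0, 223.5], [284, 223, 3, 2, 6]) [584.5  88.7  63. ]
turn [-0.      0.0004 -0.0008] shift [15.9 78.1  5.2] now [464.4  92.9  33.2] F [-0.5 -1.6  4.6] open 45.6 t 2.98
```

View pics/s3.png

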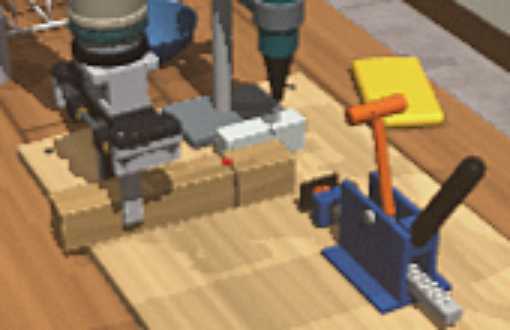

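>>> step_arm:
  commands: "0 0 0 2 10 0 40;0 0 0 4 22 0 40;0 0 0 6 36 0 40;0 0 0 8 50 0 40;0 0 0 9 60 0 40;0 0 0 9 66 0 40;0 0 0 9 68 0 40;0 0 0 9 68 0 40"

```text
time: 3.98
position: [529.7, 104.8, 33.1]
ee_rot: [-0.002, 0.696, 0.718, -0.002]
force: [-5.0, -0.6, 7.9]
opening: 45.5
```

```bash
cat > sp.py <<'E'
from m import *
from mv import row
def spot(I,b):
    hs=cv2.cvtColor(I["pixels"],cv2.COLOR_BGR2HSV); m=(((hs[...,0]<9)|(hs[...,0]>170))&(hs[...,1]>120)).astype(np.uint8)*255
    k=np.zeros_like(m);k[b[1]:b[3],b[0]:b[2]]=1; return blobs(m*k,2)
for n,I,b in(("S",S,(270,195,330,235)),("T",T,(235,160,285,215))):
    for q in spot(I,b): print(n,q,onz(I,*q[0],63).round(1))
print("goal px",proj(S,[657,111.6,63]).round(1))
row(537,108.1,33)
E
python3 sp.py
```

```text
S ([301.3, 216.9], [300, 216, 4, 3, 9]) [649.4 101.2  63. ]
goal px [301.9 214.9]
turn [-0.0046 -0.      0.001 ] shift [3.1 7.5 0.1] now [529.6 104.8  33.1] F [-5.5  0.2  9.1] open 45.7 t 4.08
```

```bash
python3 - <<'E'
from m import *
a=cv2.resize(S["pixels"][175:265,225:345],None,fx=6,fy=6,interpolation=cv2.INTER_CUBIC); cv2.imwrite("pics/s4.png",a)
E
```

```text
(no output)
```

View pics/s4.png

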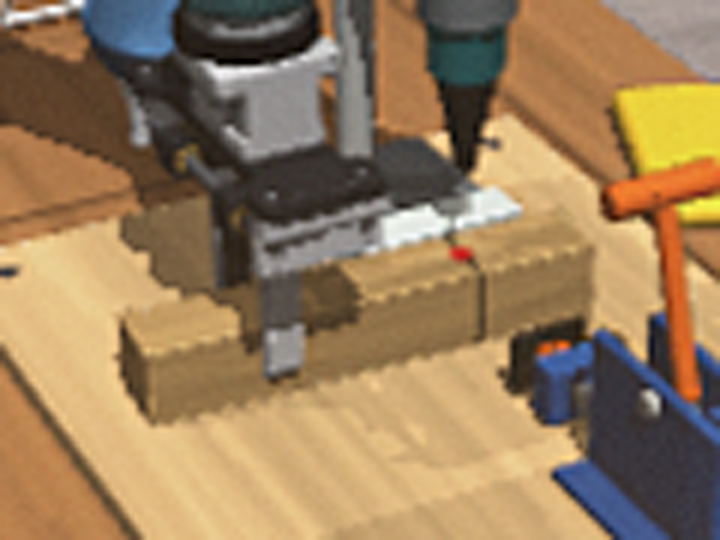

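```bash
python3 - <<'E'
from m import *
f=lambda x,y:(x/6+224.6,y/6+174.6)
for z,pts in((18,[(155,422),(485,340)]),(63,[(150,355),(478,272),(590,247)])):
    q=[onz(S,*f(*p),z) for p in pts]; v=q[1]-q[0]; print(z,np.round(q,1).tolist(),"yaw",np.arctan2(v[1],v[0]).round(3))
print("line spot->edge", onz(S,*f(460,254),63).round(1))
E
```

```text
18 [[463.7, 89.0, 18.0], [654.0, 80.5, 18.0]] yaw -0.045
63 [[461.9, 84.2, 63.0], [649.0, 80.0, 63.0], [715.4, 75.4, 63.0]] yaw -0.022
line spot->edge [649.2 101.1  63. ]
```

>>> step_arm:
  commands: "0 0 0 0 0 0 20;0 0 0 0 0 0 20;0 0 0 0 0 0 20;0 0 0 0 0 0 20"
  grip_force: 60

```text
time: 4.78
position: [529.9, 104.7, 33.1]
ee_rot: [-0.001, 0.697, 0.717, -0.001]
force: [-4.1, -0.0, 7.0]
opening: 44.8
```

```bash
python3 sp.py
```

```text
S ([301.3, 216.6], [300, 216, 4, 2, 7]) [650.3 102.9  63. ]
goal px [301.9 214.9]
turn [-0.0041 -0.      0.0007] shift [3.1 7.2 0.1] now [529.9 104.8  33.2] F [-3.7  0.9  7.6] open 44.8 t 4.88
```

>>> step_arm:
  commands: "0 0 -0.02 0 2 0 20;0 0 -0.045 0 4 0 20;0 0 -0.045 1 6 0 20;0 0 -0.045 2 7 0 20;0 0 -0.045 2 7 0 20;0 0 -0.045 2 7 0 20"

```text
time: 5.62
position: [536.8, 105.9, 33.1]
ee_rot: [-0.001, 0.681, 0.733, -0.002]
force: [-4.6, -2.3, 8.3]
opening: 45.0
```

```bash
python3 sp.py; python3 - <<'E'
from m import *
a=cv2.resize(S["pixels"][175:265,225:345],None,fx=6,fy=6,interpolation=cv2.INTER_CUBIC); cv2.imwrite("pics/s5.png",a)
E
```

```text
S ([302.7, 215.4], [301, 215, 4, 2, 7]) [657.9 107.6  63. ]
goal px [301.9 214.9]
turn [-0.0043  0.0009  0.0447] shift [2.2 0.3 0.2] now [536.8 105.9  33.2] F [-5.6 -2.3  8.5] open 45.0 t 5.72
```

View pics/s5.png

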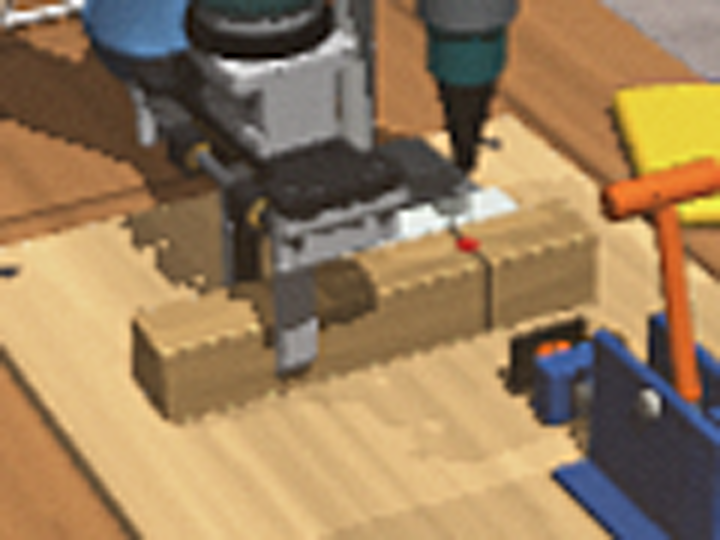

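>>> step_arm:
  commands: "0 0 0 1 0 0 20;0 0 0 2 0 0 20;0 0 0 3 0 0 20;0 0 0 3 0 0 20;0 0 0 3 0 0 20"

```text
time: 6.45
position: [538.2, 108.6, 33.1]
ee_rot: [-0.0, 0.681, 0.733, -0.001]
force: [-1.7, -2.6, 5.4]
opening: 44.9
```

```bash
python3 sp.py
```

```text
S ([302.3, 214.6], [301, 214, 4, 2, 7]) [659.2 112.8  63. ]
goal px [301.9 214.9]
turn [-0.0016  0.0011  0.0443] shift [-0.4 -1.2  0.2] now [538.2 108.6  33.2] F [-1.4 -4.   5.1] open 44.8 t 6.55
```

>>> step_arm:
  commands: "0 0 0 1 -1 0 20;0 0 0 2 -2 0 20;0 0 0 3 -2 0 20;0 0 0 3 -2 0 20"

```text
time: 7.05
position: [537.5, 111.6, 33.2]
ee_rot: [0.001, 0.681, 0.732, 0.0]
force: [2.1, -5.0, 3.4]
opening: 45.0
```

```bash
python3 sp.py; python3 - <<'E'
from m import *
a=cv2.resize(S["pixels"][175:265,225:345],None,fx=6,fy=6,interpolation=cv2.INTER_CUBIC); cv2.imwrite("pics/s6.png",a)
E
```

```text
S ([301.7, 214.4], [300, 214, 4, 2, 7]) [658.  114.8  63. ]
goal px [301.9 214.9]
turn [0.0013 0.0007 0.0441] shift [-3.5 -0.7  0.2] now [537.5 111.6  33.2] F [ 2.4 -4.4  3.3] open 45.0 t 7.15
```

View pics/s6.png

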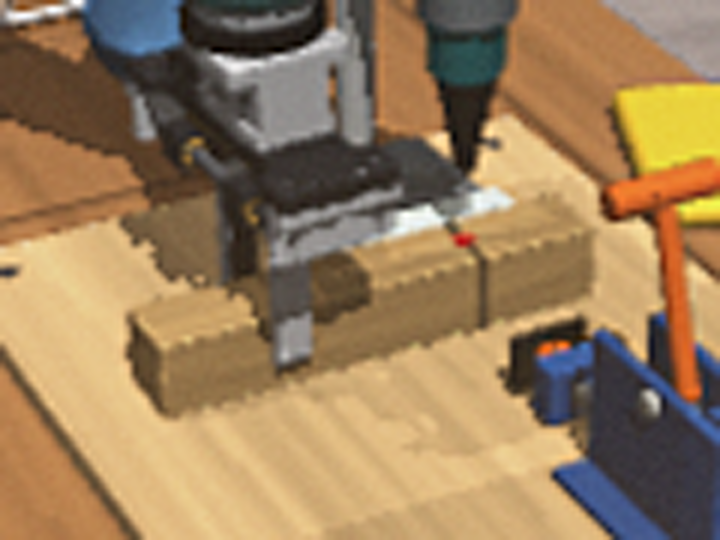

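```bash
python3 - <<'E'
from m import *
f=lambda x,y:(x/6+224.6,y/6+174.6)
for z,pts in((18,[(170,416),(487,326)]),(63,[(163,350),(480,262),(592,235)])):
    q=[onz(S,*f(*p),z) for p in pts]; v=q[1]-q[0]; print(z,np.round(q,1).tolist(),"yaw",np.arctan2(v[1],v[0]).round(3))
th=.029
# expected pixels of rail front edges if seated, spot under bit
def W(x,y,z): return [657+x*np.cos(th)-y*np.sin(th),111.6+x*np.sin(th)+y*np.cos(th),z]
for P in[(-190,-22.5,18),(-190,-22.5,63),(0,-22.5,18),(0,-22.5,63),(70,-22.5,63)]: print(P,((proj(S,W(*P))-[224.6,174.6])*6).round())
E
```

```text
18 [[472.8, 90.6, 18.0], [661.7, 92.5, 18.0]] yaw 0.01
63 [[469.6, 85.6, 63.0], [654.9, 88.7, 63.0], [722.8, 86.1, 63.0]] yaw 0.017
(-190, -22.5, 18) [166. 425.]
(-190, -22.5, 63) [161. 353.]
(0, -22.5, 18) [483. 331.]
(0, -22.5, 63) [484. 260.]
(70, -22.5, 63) [595. 229.]
```

>>> step_arm:
  commands: "0 0 -0.02 0 0 0 20;0 0 -0.03 1 0 0 20;0 0 -0.03 1 0 0 20;0 0 -0.03 1 0 0 20"

```text
time: 7.85
position: [537.8, 110.7, 33.2]
ee_rot: [0.001, 0.672, 0.741, -0.0]
force: [3.3, -7.8, 2.8]
opening: 44.9
```

```bash
python3 sp.py; python3 - <<'E'
from m import *
a=cv2.resize(S["pixels"][175:265,225:345],None,fx=6,fy=6,interpolation=cv2.INTER_CUBIC); cv2.imwrite("pics/s7.png",a)
# front-edge fits: dark line (black ring) and brightness transition top->front per column
E
```

```text
S ([302.0, 214.5], [301, 214, 3, 2, 6]) [658.6 113.8  63. ]
goal px [301.9 214.9]
turn [0.0013 0.0021 0.0686] shift [-2.5 -1.   0.2] now [537.8 110.7  33.2] F [ 2.5 -7.5  2.9] open 45.5 t 7.95
```

>>> step_arm:
  commands: "0 0 0 0 0 0 60;0 0 0 0 0 0 90;0 0 0 0 0 0 90;0 0 0 0 0 -40 90;0 0 0 0 0 -90 90;0 0 0 -40 -20 -140 90;0 0 0 -90 -20 -180 90;0 0 0 -150 -20 -200 60;0 0 0 -200 -20 -200 50;0 0 0 -200 -20 -200 50"

```text
time: 9.3
position: [537.3, -92.9, 233.3]
ee_rot: [0.001, 0.672, 0.74, -0.001]
force: [-0.5, 1.3, -0.7]
opening: 58.0
```

```bash
python3 sp.py; python3 - <<'E'
from m import *
a=cv2.resize(S["pixels"][175:265,235:355],None,fx=6.6,fy=6.6,interpolation=cv2.INTER_CUBIC)[:300]; b=cv2.resize(T["pixels"][140:250,195:365],None,fx=4.6,fy=4.6,interpolation=cv2.INTER_CUBIC)[:300]
w=min(a.shape[1],b.shape[1]); cv2.imwrite("pics/s8.png",np.vstack([a[:,:w],b[:,:w]]))
for n,I in(("S",S),("T",T)):
    m=mask(I,(5,160,100),(20,255,255)); print(n,[q for q in blobs(m,4) if q[1][1]<245 and 270<q[0][0]<360 and q[0][1]>140])
E
```

```text
S ([302.0, 214.5], [301, 214, 3, 2, 6]) [658.6 113.8  63. ]
T ([257.3, 173.1], [256, 172, 4, 3, 9]) [657.2 111.7  63. ]
goal px [301.9 214.9]
turn [-0.0006 -0.0012  0.0749] shift [193.7  20.2 199.9] now [537.1 -86.9 232.7] F [-0.1  0.3 -0.6] open 50.1 t 9.4
S [([330.5, 189.0], [329, 189, 4, 1, 4]), ([336.3, 215.4], [325, 201, 21, 41, 254]), ([316.2, 232.4], [314, 232, 6, 2, 8])]
T [([285.6, 174.4], [284, 172, 4, 6, 21])]
```

View pics/s8.png

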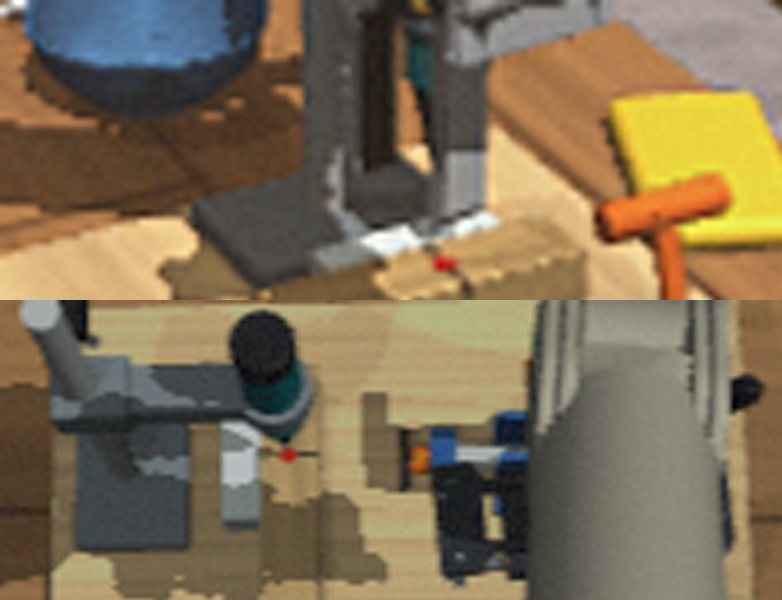

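Released: in the top view the spot is at (257.3,173.1), which gives (657.2, 111.7), under 1 mm from the bit's (657, 111.6). Next is the trigger.

```bash
python3 mv.py 663 -25 235; python3 - <<'E'
from m import *
# jaw tracking: side-view pixel track of the jaw line, st y from -105 to -15 at z=50 (pad top/sleeve) 
th=.029
def W(x,y,z): return [657+x*np.cos(th)-y*np.sin(th),111.6+x*np.sin(th)+y*np.cos(th),z]
for y in(-100,-60,-22.5): print(y,proj(S,W(0,y,55)).round(1),proj(S,W(0,y,40)).round(1),proj(T,W(0,y,55)).round(1),proj(T,W(0,y,40)).round(1))
hs=cv2.cvtColor(T["pixels"],cv2.COLOR_BGR2HSV)
for r in(172,174,176): print(r,[tuple(v) for v in hs[r,276:296].tolist()])
E
```

```text
turn [-0.0008 -0.0015  0.0782] shift [ 46.5 131.5  -2.4] now [537.2 -85.3 232.6] F [ 0.2  0.2 -0. ] open 47.1 t 9.5
-100 [317.7 231.5] [317.6 235.5] [285.6 173.3] [285.6 174.5]
-60 [311.2 225.5] [311.1 229.5] [274.3 173.5] [274.4 174.7]
-22.5 [305.3 220.1] [305.2 224.1] [263.8 173.7] [264.  174.9]
172 [(20, 95, 116), (19, 92, 116), (20, 90, 113), (18, 97, 116), (19, 95, 113), (19, 91, 92), (18, 77, 50), (14, 200, 46), (11, 183, 99), (13, 211, 150), (13, 217, 174), (12, 211, 146), (139, 64, 96), (107, 175, 127), (107, 178, 135), (107, 178, 139), (107, 176, 138), (108, 144, 142), (104, 41, 157), (78, 8, 169)]
174 [(20, 96, 111), (18, 92, 114), (17, 92, 111), (19, 90, 110), (19, 92, 111), (23, 88, 87), (11, 55, 51), (12, 101, 38), (13, 179, 101), (15, 207, 158), (15, 202, 183), (15, 212, 149), (173, 67, 91), (108, 150, 121), (106, 176, 135), (106, 173, 137), (106, 176, 135), (107, 142, 144), (106, 40, 161), (78, 8, 170)]
176 [(20, 94, 114), (18, 94, 117), (20, 95, 116), (19, 94, 114), (19, 94, 117), (19, 90, 94), (15, 54, 57), (8, 94, 54), (12, 197, 127), (13, 224, 157), (13, 216, 155), (12, 208, 126), (9, 120, 72), (120, 13, 38), (110, 56, 41), (99, 53, 34), (99, 51, 35), (140, 20, 38), (75, 32, 32), (120, 16, 32)]
```

>>> step_arm:
  commands: "0 0 0.04 16 44 0 10;0 0 0.078 31 88 0 0;0 0 0.078 46 131 0 0;0 0 0.078 46 131 0 0;0 0 0.078 46 131 30 0;0 0 0.078 46 131 62 0;0 0 0.078 46 131 62 0;0 0 0.078 46 131 62 0"
  grip_force: 20

```text
time: 10.6
position: [663.2, -28.1, 172.2]
ee_rot: [0.0, 0.698, 0.716, 0.0]
force: [-0.8, -0.6, 1.1]
opening: 0.8
```

```bash
cat > jw.py <<'E'
from m import *
from mv import row
import time
th=.029
def W(x,y,z): return [657+x*np.cos(th)-y*np.sin(th),111.6+x*np.sin(th)+y*np.cos(th),z]
def prof(I,x,z,n=200):
    ys=np.arange(-135,-18,1.0); p=np.array([proj(I,W(x,y,z)) for y in ys]).astype(np.float32)
    return ys,cv2.remap(I["pixels"],p[:,:1],p[:,1:],cv2.INTER_LINEAR)[:,0]
def show(I,x,z):
    ys,c=prof(I,x,z); h=cv2.cvtColor(c[None],cv2.COLOR_BGR2HSV)[0].astype(int)
    lab=''.join('B' if (100<=a<=125 and s>110) else 'o' if (5<=a<=17 and s>150 and v>70) else 'k' if v<75 else '.' for a,s,v in h)
    return lab
for n,I,x,z in(("T",T,3,52),("T",T,0,50),("S",S,-3,50),("S",S,-5,48)): print(n,show(I,x,z))
hs=[(n,[b for b in blobs(mask(I,(7,150,70),(18,255,255)),3) if bx[0]<b[0][0]<bx[1] and bx[2]<b[0][1]<bx[3]]) for n,I,bx in(("S",S,(295,330,214,242)),("T",T,(262,292,168,180)))]
print(hs)
row(663,-50,170)
E
python3 jw.py
```

```text
T ..........................kkkkkkkkkkkkkkkkkkkkkkkk...................................................................
T ............................kkkkkkkkkkkkkkkkkkkkkk...................................................................
S ......kkkkkkk.BBBBBBBBBBBBBBBBB.....oooooooooookkkkkkkkkk............................................................
S .......kkkkk..BBBBBBBBBBBBBBBBBBB.....ooooooooookkkkkkkkkkk..........................................................
[('S', [([316.5, 232.1], [314, 231, 6, 3, 10])]), ('T', [])]
turn [ 0.0027  0.0002 -0.0027] shift [-21.7  -1.4   2.8] now [663.8 -28.2 172.8] F [ 0.3  0.  -0.3] open 0.2 t 10.7
```

>>> step_arm:
  commands: "0 0 0 -12 0 0 0;0 0 0 -24 0 0 0;0 0 0 -34 0 0 0;0 0 0 -44 0 0 0;0 0 0 -54 0 0 0;0 0 0 -64 0 0 0;0 0 0 -72 0 0 0;0 0 0 -80 0 0 0;0 0 0 -83 0 0 0;0 0 0 -83 0 0 0"

```text
time: 11.95
position: [664.4, -109.4, 170.3]
ee_rot: [-0.002, 0.697, 0.717, 0.0]
force: [-1.0, 4.1, -1.2]
opening: 0.7
```

```bash
python3 jw.py; python3 - <<'E'
from m import *
a=cv2.resize(S["pixels"][150:280,270:390],None,fx=4.6,fy=4.6,interpolation=cv2.INTER_CUBIC); cv2.imwrite("pics/s9.png",a)
E
```

```text
T ....................BBBBBBBBBBBBBBBB....ooooooooooooooookkkkk........................................................
T ....................BBBBBBBBBBBBBBBB....ooooooooooooooookkkkkk.......................................................
S ...................BBBBBBBBBBBBBBBBBBBBBBB.....ooooooooooookkkkkkkkkk................................................
S .....................BBBBBBBBBBBBBBBBBBBBBBBB......oooooooookkkkkkkkkkkk.............................................
[('S', [([314.8, 230.2], [312, 229, 7, 3, 12])]), ('T', [([282.1, 174.4], [280, 172, 5, 6, 28])])]
turn [-0.0019 -0.0023 -0.0018] shift [59.5  0.2  0.5] now [ 664.4 -109.5  170.4] F [-0.1  4.8 -2.7] open 0.6 t 12.05
```

View pics/s9.png

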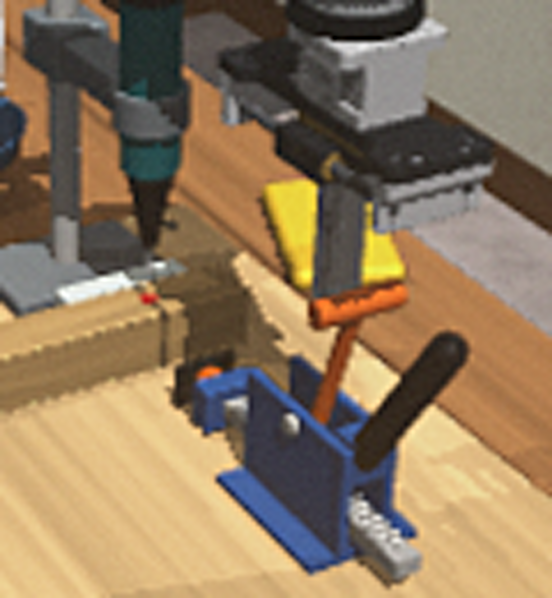

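>>> step_arm:
  commands: "0 0 0 20 0 0 0;0 0 0 42 0 0 0;0 0 0 62 0 0 0;0 0 0 62 0 0 0;0 0 0 48 0 0 0;0 0 0 36 0 0 0;0 0 0 24 0 0 0;0 0 0 12 0 0 0;0 0 0 0 0 0 0;0 0 0 -1 0 0 0"

```text
time: 13.4
position: [664.4, -109.7, 170.3]
ee_rot: [-0.003, 0.698, 0.716, 0.001]
force: [-0.7, 7.8, 0.1]
opening: 0.4
```

```bash
python3 jw.py
```

```text
T ....................................BBBBBBBBBBBBBBBB....ooooooooooooooookkkkkkk......................................
T ....................................BBBBBBBBBBBBBBBB....ooooooooooooooo.kkkkkkk......................................
S ...................................BBBBBBBBBBBBBBBBBBBBBBBB......ooooooooo.kkkkkkkkk.................................
S .......................................BBBBBBBBBBBBBBBBBBBBBB.....oooooooooo.kkkkkkkkkk..............................
[('S', [([311.7, 228.0], [309, 227, 6, 3, 11])]), ('T', [([277.5, 174.5], [276, 172, 4, 6, 24])])]
turn [-0.0022 -0.0044 -0.0019] shift [59.7  0.2  0.5] now [ 664.4 -109.7  170.3] F [-0.9  6.  -0.8] open 1.2 t 13.5
```

>>> step_arm:
  commands: "0 0 0 20 0 0 0;0 0 0 42 0 0 0;0 0 0 62 0 0 0;0 0 0 62 0 0 0;0 0 0 48 0 0 0;0 0 0 36 0 0 0;0 0 0 24 0 0 0;0 0 0 12 0 0 0;0 0 0 0 0 0 0;0 0 0 -1 0 0 0"

```text
time: 14.75
position: [664.4, -109.8, 170.3]
ee_rot: [-0.003, 0.698, 0.717, 0.001]
force: [-0.7, 9.0, 0.5]
opening: 0.5
```

```bash
python3 jw.py;python3 sp.py|head -2
```

```text
T ....................................................BBBBBBBBBBBBBBBBB...ooooooooooooooo.kkkkkk.......................
T ....................................................BBBBBBBBBBBBBBBB....ooooooooooooooookkkkk........................
S ....................................................BBBBBBBBBBBBBBBBBBBBBB......ooooooooookkkkkkkkk..................
S .....................................................BBBBBBBBBBBBBBBBBBBBBBB........ooooooookkkkkkkkkkk..............
[('S', [([309.7, 225.6], [307, 225, 6, 2, 9])]), ('T', [([273.1, 174.4], [271, 172, 5, 6, 28])])]
turn [-0.0023 -0.0055 -0.0013] shift [59.8  0.2  0.6] now [ 664.4 -109.7  170.3] F [-0.7  8.3 -1.3] open 0.3 t 14.85
S ([302.3, 214.4], [301, 214, 4, 2, 7]) [659.8 113.9  63. ]
T ([257.3, 173.1], [256, 172, 4, 3, 9]) [657.2 111.7  63. ]
```

>>> step_arm:
  commands: "0 0 0 20 0 0 0;0 0 0 42 0 0 0;0 0 0 62 0 0 0;0 0 0 62 0 0 0;0 0 0 48 0 0 0;0 0 0 36 0 0 0;0 0 0 24 0 0 0;0 0 0 12 0 0 0;0 0 0 1 0 0 0;0 0 0 1 0 0 0"

```text
time: 16.2
position: [664.4, -109.6, 170.3]
ee_rot: [-0.003, 0.698, 0.716, 0.001]
force: [-0.1, 6.8, -1.2]
opening: 0.6
```

```bash
python3 jw.py;python3 sp.py|head -2
```

```text
T ....................................................................BBBBBBBBBBBBBBBB....ooooooooooooooo.kkkkkkkk.....
T ....................................................................BBBBBBBBBBBBBBBB...oooooooooooooooookkkkkkk......
S ....................................................................BBBBBBBBBBBBBBBBBBBBBB......oooooooooookkkkkkkk..
S .......................................................................BBBBBBBBBBBBBBBBBBBBBBB.....ooooooookkkkkkkkkk
[('S', [([307.0, 223.2], [305, 222, 5, 3, 8])]), ('T', [([268.7, 174.5], [267, 172, 5, 6, 26])])]
turn [-0.0023 -0.0042 -0.0017] shift [59.7  0.3  0.5] now [ 664.3 -109.7  170.3] F [ 0.5  6.4 -0.2] open 0.3 t 16.3
S ([302.0, 214.4], [300, 214, 5, 2, 8]) [658.9 114.4  63. ]
T ([257.3, 173.1], [256, 172, 4, 3, 9]) [657.2 111.7  63. ]
```

>>> step_arm:
  commands: "0 0 0 20 0 0 0;0 0 0 42 0 0 0;0 0 0 62 0 0 0;0 0 0 62 0 0 0;0 0 0 48 0 0 0;0 0 0 40 0 0 0;0 0 0 33 0 0 0;0 0 0 27 0 0 0;0 0 0 24 0 0 0;0 0 0 24 0 0 0"

```text
time: 17.65
position: [664.6, -88.5, 171.0]
ee_rot: [0.0, 0.698, 0.716, 0.0]
force: [-0.4, 3.8, 2.7]
opening: 0.6
```

```bash
python3 jw.py;python3 sp.py|head -2
```

```text
T ...............................................................................BBBBBBBBBBBBBBB...ooooooooookkkkkkkk..
T ..............................................................................BBBBBBBBBBBBBBBB...oooooooooo.kkk......
S ...........................................................................oo.....BBBBBBBBBBBBBBBBBBBB........okkkkkk
S ...................................................................................BBBBBBBBBBBBBBBBBBBBBBBB..kkkkkkkk
[('S', [([306.0, 222.0], [305, 222, 3, 1, 3]), ([311.7, 226.7], [311, 226, 2, 2, 3])]), ('T', [([267.0, 174.5], [266, 172, 3, 6, 18])])]
turn [ 0.      0.0001 -0.0025] shift [38.1 -0.6  1. ] now [664.6 -88.1 171. ] F [1.  3.8 2.2] open 0.6 t 17.75
S ([302.0, 214.5], [301, 214, 3, 2, 6]) [658.6 113.8  63. ]
S ([312.5, 226.0], [312, 226, 2, 1, 2]) [654.7  35.9  63. ]
```

>>> step_arm:
  commands: "0 0 0 -1 0 0 0;0 0 0 -2 0 0 0;0 0 0 -2 0 0 0;0 0 0 -2 0 0 0;0 0 0 -2 0 0 0"

```text
time: 18.48
position: [664.6, -90.1, 171.0]
ee_rot: [-0.0, 0.698, 0.716, 0.0]
force: [1.2, 3.5, 1.7]
opening: 0.6
```

```bash
python3 jw.py;python3 sp.py|head -4; python3 - <<'E'
from m import *
a=cv2.resize(S["pixels"][195:255,270:350],None,fx=8,fy=8,interpolation=cv2.INTER_CUBIC)[:300,:600]; b=cv2.resize(T["pixels"][155:195,245:320],None,fx=8,fy=8,interpolation=cv2.INTER_CUBIC)[:300,:600]
cv2.imwrite("pics/s10.png",np.vstack([a,b]))
E
```

```text
T ..............................................................................BBBBBBBBBBBBBBBBB..ooooooooookkkkkkkkk.
T ..............................................................................BBBBBBBBBBBBBBBBB..oooooooooo.kkk......
S ..........................................................................oooo....BBBBBBBBBBBBBBBBBBBB.......kkkkkkkk
S ....................................................................................BBBBBBBBBBBBBBBBBBBBBBB..kkkkkkkk
[('S', [([306.0, 222.0], [305, 222, 3, 1, 3]), ([311.2, 226.8], [310, 226, 3, 2, 4])]), ('T', [([266.9, 174.4], [266, 172, 3, 6, 17])])]
turn [ 0.     -0.0001 -0.0027] shift [40.1 -0.5  1. ] now [664.6 -90.1 171. ] F [0.2 4.6 2. ] open 0.4 t 18.57
S ([302.0, 214.5], [301, 214, 3, 2, 6]) [658.6 113.8  63. ]
T ([257.3, 173.1], [256, 172, 4, 3, 9]) [657.2 111.7  63. ]
goal px [301.9 214.9]
turn [ 0.0001 -0.     -0.0027] shift [ 201.5 -122.4  138. ] now [664.6 -90.1 171. ] F [0.5 4.3 1.6] open 0.5 t 18.68
```

View pics/s10.png

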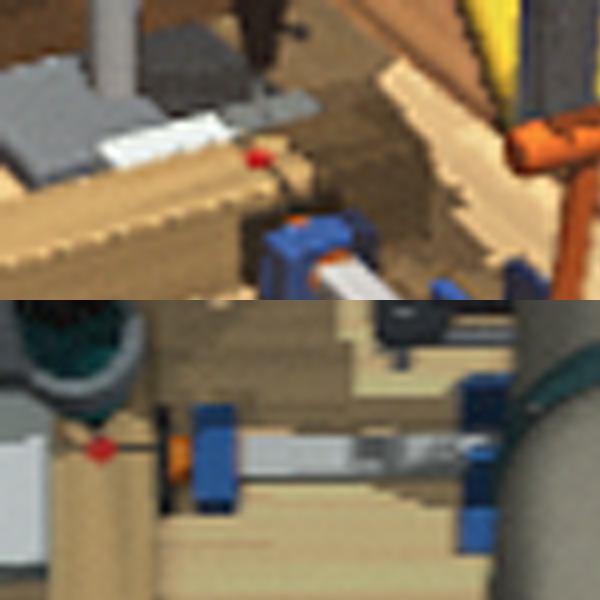

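The rail is seated with its spot under the bit. The visible sleeve gap has shrunk from about 20 mm to about 12.5 mm, so it is pushed in about 7.5 mm, and the finger is holding the trigger steadily at about 4 N. I'm handing in.

```bash
python3 -c "
from h import *
print(workorder.sign_off()); s=robot.read_state(); print(s['time'],s['position'],s['force'])"
```

```text
the job is handed in; nothing more can be done
None
the job is handed in; nothing more can be done
```

The rail is against the fence with its red spot under the bit, and the clamp is holding it. I handed the job in at about 18.7 s with the trigger still squeezed; sign-off gives no verdict.

**What I did:** I gripped the rail, slid it along and onto the fence, straightened it by turning the gripper, and released it. Then I pushed the crossbar with shut fingers: four full strokes and a final part stroke that pressed the pad on.

**Last checks:**

| Check | Result |
|---|---|
| Red spot, top camera | (657.2, 111.7) mm, against the bit at about (657.0, 111.6) |
| Red spot, side camera | (658.6, 113.8) mm, about 2–3 mm off the bit; this camera already read 1–3 mm high on the same spot |
| Spring sleeve | visible gap down from about 20 to 12–13 mm, so about 7–8 mm in; only good to 1–2 mm |
| Trigger push | steady at about 4 N |
| Fingers | only on the trigger |

**What disagreed or went wrong:**
- **Bit position:** my first estimate, from a badly read fence edge, was about 8 mm off; I corrected it before moving.
- **Rail angle:** closing the gripper on the rail first twisted it by about 0.04 rad. I corrected this at the fence. My last angle reading, before the final turn and push, was about 0.015 rad off the fence line; I did not measure it again after letting go.

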